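# Lay out the welding kit in the coloured trays

### The job

Lay out the steel parts for the next welding job in the coloured kitting trays: the round bar in the red tray, the square tube in the blue one and the large nut in the yellow one. Each must lie flat on the tray's floor between the two rails, in the middle of the tray's length, with the bar and the tube pointing along the rails. The small nut is not wanted: leave it where it is.

Things in the scene. Friction and masses are not known exactly. Their poses are not given: they have to be found in the camera images.
- round_offcut_mid (a point): round bar: plain smooth grey steel rod, 22 mm in diameter, 85 mm long, lying down, about 0.25 kg, can roll. Loose, on the bench at the start. This point is its centre, 11 mm above the surface it lies on; its y axis runs along its length
- tube_offcut_mid (a point): square tube: dark rusty steel tube, 30 x 30 mm in section, 100 mm long, lying flat, about 0.22 kg. Loose, on the bench at the start. This point is its centre, 15 mm above the surface it lies on; its y axis runs along its length
- nut_m20_mid (a point): large nut: grey steel hexagon nut lying flat, 16 mm high, 31 mm across the flats (its x axis is square to one pair of flats) and 35 mm across the corners (its y axis), about 0.07 kg. Loose, on the bench at the start. This point is its centre, 8 mm above the surface it lies on; z up
- nut_m12_mid (a point): small nut, a bystander that stays where it is: bright steel hexagon nut lying flat, 10 mm high, 19 mm across the flats, loose on the bench. This point is its centre, 5 mm above the bench
- red_tray_floor (a point): fixed red-painted wooden kitting tray: a plank 90 mm long (its x axis) and 74 mm wide (its y axis) whose floor lies 6 mm above the bench, with a bare pale-wood rail 5 mm wide along each long side, standing 4 mm above that floor; 64 mm clear between the rails, ends open. This point is the middle of its floor surface; x runs along the rails, z up
- blue_tray_floor (a point): fixed blue-painted wooden kitting tray: a plank 90 mm long (its x axis) and 74 mm wide (its y axis) whose floor lies 6 mm above the bench, with a bare pale-wood rail 5 mm wide along each long side, standing 4 mm above that floor; 64 mm clear between the rails, ends open. This point is the middle of its floor surface; x runs along the rails, z up
- yellow_tray_floor (a point): fixed yellow-painted wooden kitting tray: a plank 90 mm long (its x axis) and 74 mm wide (its y axis) whose floor lies 6 mm above the bench, with a bare pale-wood rail 5 mm wide along each long side, standing 4 mm above that floor; 64 mm clear between the rails, ends open. This point is the middle of its floor surface; x runs along the rails, z up
Mind the look-alikes: they are no part of the job. What is shaped like the part that bears round_offcut_mid but green is not meant.

How it is judged:
By the outcome, as a careful person would: the job done as asked, in the order asked, and still so for the second after the job is handed in, with the robot touching nothing.
It also fails if it takes over 77 s, if anything falls off the work surface, if the arm or the gripper's body presses on something with over 40 N, if the wrist force passes 120 N, or if a joint passes its speed limit or range.

### The arm

A 6-joint arm with a two-finger parallel gripper is mounted at the origin on a cart in front of the work surface, level with it; the furniture and walls round the work are solid. World frame = base frame: x ahead of the robot, y to its left, z up, the work surface at z = 0. Lengths are in m, angles in rad, forces in N, time in s.
With the tool pointing down it reaches from about 0.35 to 0.85 m from the base axis. Payload 8.1 kg.
Tool frame: the origin (TCP) lies midway between the tips of the shut fingers; the grasp point (between the pads) lies 19 mm behind it (robot.grip_point_offset is the distance from the TCP to the grasp point, in m); z points along the fingers, y is the line along which they close (so a half turn about z gives the same grasp; the last joint's range is limited). The gripper opens to 93 mm and grips with 3 to 60 N. Pads are 15 mm wide; open, the fingers measure 128 mm over their backs; the gripper's body (75 mm by 188 mm) begins 65 mm behind the grasp point.
Start: joints at [1.082, 0.13, 1.488, -0, 1.523, -0.085], TCP at [0.236, 0.552, 0.219] pointing down, gripper open.
Joint ranges: [-2.96, 2.96], [-0.89, 2.26], [0.02, 2.5], [-1.34, 4.48], [0, 2.73], [-2.66, 2.66]. Speed limits (rad/s): [2.39, 2.39, 2.79, 3.14, 3.14, 3.14].

### API

Orientations are given as a rotation vector (axis times angle).
In Python, from plant import robot, read_camera, job gives the robot as it stands.
- The arm moves only by the shell command python3 -m inch 'ROWS' [FORCE]. ROWS is JSON, one flat list of numbers, 5 for each row, row after row: the shift along the world's x, y, z in mm, then the turn about the world's z in degrees, then the opening in per cent of the stroke, from 0 (shut) to 100 (fully open). In form: [dx, dy, dz, yaw, hand, dx, dy, dz, yaw, hand, ...]. A call has 1 to 10 rows; each row is the pose to reach, as a shift and turn from the pose commanded when the call began; what a row does not reach only later rows make up. A row lasts 1/12 s, in which the tool goes at most 41.7 mm and 7.16 degrees, less where a joint would pass 70% of its speed; a pose out of reach is approached as far as the arm can. A call with a gripper value outside its range is refused whole. The fingers move at their own pace and stop on an object; FORCE is the grip in N (left out, the last holds). Time passes only in rows, so rows that repeat a pose let the fingers close. It gives the time, the measured TCP pose, the force, the opening and the grip force at its end, in the units of the state.
- robot.read_state(): the state, without advancing time (a new reading comes with each control period).
- read_camera(name): name is "side" or "top"; returns a dict with "image" (420x560x3 uint8, blue, green, red), "K" (3x3 intrinsics, pixels), "D" ([k1, k2, p1, p2, k3] as OpenCV has them; the pictures are not rectified), "extrinsics" (4x4, takes a point from world to camera coordinates). Camera axes: x right, y down, z forward; pixel columns grow to the right and rows downward; lengths in m; the calibration is good to about 2 mm. A picture is of the moment at which its call begins. There is no depth.
- job.close_job(): hands the job in; it is judged then, once.
The state is a dict: "t": time; "q": joint angles; "dq": joint speeds; "joint_torque": joint torques, N m; "tool_pos": TCP position; "orientation": TCP orientation; "force": force on the tool from outside, world axes, zero at the start; "wrist_torque": the same for the moment, N m; "opening": finger opening in m; "gripper_force": force on a finger pad.
Only numpy, scipy, OpenCV 4.12 (cv2) and the standard library are available. Lean on these libraries where they do the work, as an engineer would, in place of code of your own. Each camera call takes 0.05 s, during which the arm holds its last target. There are 200 camera calls.

## Working session

There is one attempt and no reset: what is moved stays moved. The work goes in short steps, Python scripts to look and compute and a shell command to move; the robot and the scene stay as the last step left them, time stands still between calls to the robot, and variables do not carry over. Pictures are saved under pics/ and viewed, at most 14 in all, crops included, and the job is handed in when it is done.

```bash
mkdir -p pics; ls
cat > h.py <<'E'
import cv2,numpy as np
from plant import robot,read_camera,job
def snap(n,f):
    c=read_camera(n);cv2.imwrite(f,c["image"]);np.savez("cal_%s.npz"%n,K=c["K"],D=c["D"],E=c["extrinsics"]);return c
def ray(n,pts,z):
    c=np.load("cal_%s.npz"%n);E=c["E"];R=E[:3,:3];o=-R.T@E[:3,3]
    u=cv2.undistortPoints(np.array(pts,float).reshape(-1,1,2),c["K"],c["D"]).reshape(-1,2)
    d=np.c_[u,np.ones(len(u))]@R
    return o+d*((np.asarray(z)-o[2])/d[:,2])[:,None]
def proj(n,P):
    c=np.load("cal_%s.npz"%n);E=c["E"]
    return cv2.projectPoints(np.array(P,float).reshape(-1,1,3),cv2.Rodrigues(E[:3,:3])[0],E[:3,3],c["K"],c["D"])[0].reshape(-1,2)
E
python3 - <<'E'
from h import *
a=snap("top","pics/top0.png");b=snap("side","pics/side0.png")
s=robot.read_state();print(s)
for n in("top","side"):
    c=np.load("cal_%s.npz"%n);print(n,c["K"],c["D"],-c["E"][:3,:3].T@c["E"][:3,3])
E
```

```text
pics
{'t': 0.1, 'q': array([ 1.08155191e+00,  1.31045127e-01,  1.48916557e+00, -9.91303512e-06,
        1.52299754e+00, -8.54204655e-02]), 'dq': array([ 3.73709798e-04, -3.24769606e-03, -2.44533756e-03,  1.33418659e-03,
       -5.39078257e-04, -1.71893563e-05]), 'joint_torque': array([ 9.50802823e-04, -5.61339247e+01, -4.93096697e+01,  7.70344469e-02,
        2.89668969e-02, -4.06141373e-05]), 'tool_pos': array([0.23551737, 0.55129196, 0.21771919]), 'orientation': array([-6.29933042e-01, -3.07733097e+00,  2.43778252e-03]), 'force': array([-0.99161031, -1.15410108,  0.1388697 ]), 'wrist_torque': array([ 0.01922878, -0.00492666,  0.03136312]), 'gripper_force': 0.0, 'opening': 0.09296265691251847}
top [[539.8328819    0.         279.70194616]
 [  0.         539.8328819  214.54530362]
 [  0.           0.           1.        ]] [-0.16170747  0.          0.          0.          0.        ] [ 0.38008581 -0.1430475   1.01528299]
side [[453.18143753   0.         276.3794195 ]
 [  0.         453.18143753 210.52051778]
 [  0.           0.           1.        ]] [-0.15126976  0.          0.          0.          0.        ] [ 0.53965945 -0.89944172  0.53672416]
```

View pics/top0.png

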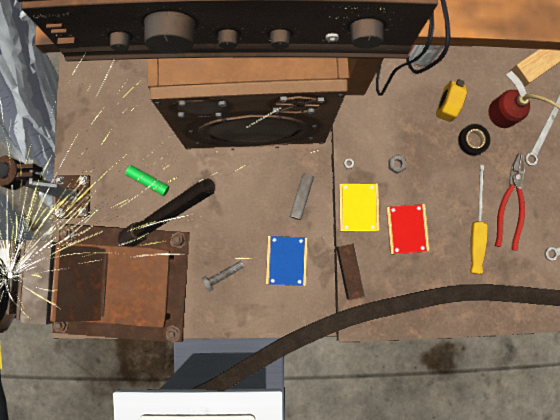

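View pics/side0.png

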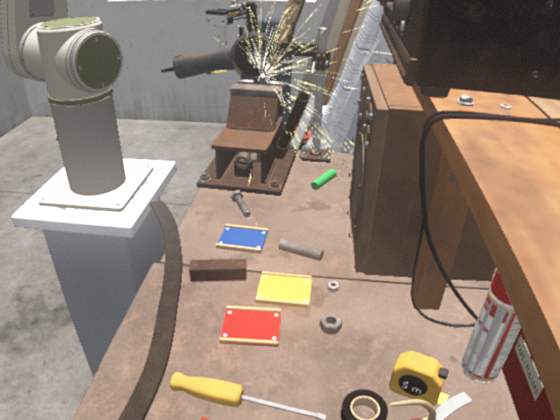

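Top view: the grey bar is at (301,196), with a green look-alike at (147,180) that is not meant. The tube is at (350,271), the large nut at (397,163) and the small nut at (349,163). The trays are blue (287,261), yellow (360,207) and red (408,229). The side view agrees. I'll enlarge to confirm.

Run:
```python
import cv2
a=cv2.imread("pics/top0.png")[140:310,250:440];cv2.imwrite("pics/c1.png",cv2.resize(a,None,fx=3.5,fy=3.5,interpolation=cv2.INTER_CUBIC))
```

```text
(no output)
```

View pics/c1.png

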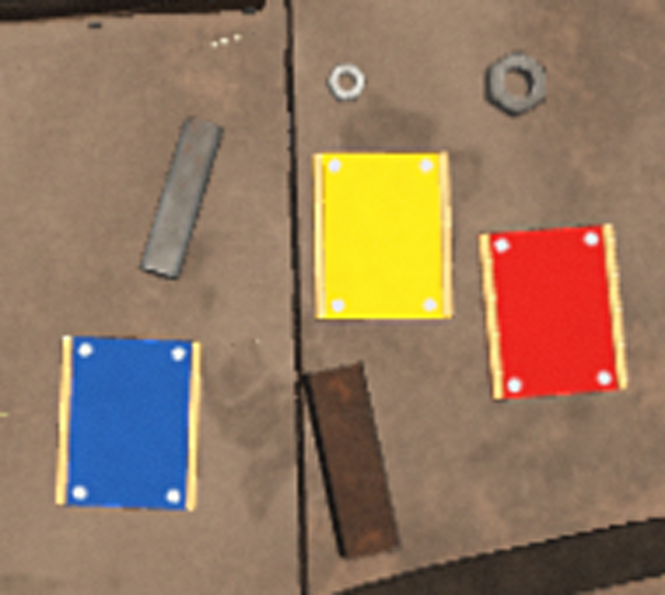

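The crop confirms it: a plain grey bar, a rusty brown tube and a large nut, plus a separate bright small nut.

```bash
cat > m.py <<'E'
from h import *
def meas(name,pts,z):
    P=ray("top",(np.array(pts,float)+.5)/3.5-.5+[250,140],z)
    c=P.mean(0);l=(P[0]+P[1]-P[2]-P[3])/2
    print(name,"c(mm)",np.round(c*1000,1),"len",np.linalg.norm(l).round(4),"wid",np.linalg.norm((P[0]+P[3]-P[1]-P[2])/2).round(4),"yaw",np.degrees(np.arctan2(l[1],l[0])).round(1))
meas("bar",[(188,118),(222,127),(177,278),(142,268)],.011)
meas("tube",[(309,374),(363,363),(399,549),(347,557)],.030)
meas("nut",[(487,70),(546,66),(546,98),(490,104)],.014)
meas("snut",[(330,70),(364,70),(364,94),(330,94)],.009)
meas("blue",[(64,337),(200,342),(194,511),(57,504)],.009)
meas("yel",[(315,154),(448,152),(452,318),(317,319)],.009)
meas("red",[(480,235),(611,225),(627,388),(495,399)],.009)
P=ray("top",[(397.1,163.6)],.016)
print(P*1000)
hx=np.array([(487,70),(516,53),(546,66),(546,98),(521,114),(490,104)]);P=ray("top",hx/3.5+[249.7,139.7],.016)
print("nut hex",P.mean(0)*1000,(np.roll(P,-1,0)-P)[:,:2]*1000)
print("cab edge",ray("top",[(190,146),(260,145),(330,135)],0.0)*1000)
# side check
for n,p,z in[("bar",(301,250),.015),("tube",(218,264),.030),("nut",(331,322),.016),("yel",(285,289),.006),("red",(251,325),.006),("blue",(243,238),.006)]:
    print(n,ray("side",[p],z)*1000)
s=robot.read_state();R=cv2.Rodrigues(s["orientation"])[0];print("tooly",R[:,1],s["tool_pos"],robot.grip_point_offset)
E
python3 m.py
```

```text
bar c(mm) [ 511.5 -205.1   11. ] len 0.0852 wid 0.0192 yaw -18.0
tube c(mm) [ 369.1 -290.9   30. ] len 0.0981 wid 0.0284 yaw 9.9
nut c(mm) [ 570.4 -389.3   14. ] len 0.0183 wid 0.0322 yaw -0.1
snut c(mm) [ 573.7 -296.4    9. ] len 0.0133 wid 0.0186 yaw -2.0
blue c(mm) [ 391.3 -173.9    9. ] len 0.0893 wid 0.0727 yaw -3.4
yel c(mm) [ 489.4 -313.3    9. ] len 0.0898 wid 0.073 yaw -0.9
red c(mm) [ 446.5 -405.3    9. ] len 0.089 wid 0.0732 yaw 3.2
[[ 570.33603226 -388.1290206    16.        ]]
nut hex [ 570.06623534 -389.12419893   16.        ] [[  9.29337898 -16.5265749 ]
 [ -7.3382551  -16.3516276 ]
 [-17.71516423   0.87857972]
 [ -8.68628536  14.30196084]
 [  5.67627259  16.88980506]
 [ 18.77005312   0.80785689]]
cab edge [[ 613.72114934    6.63171763    0.        ]
 [ 613.07162085 -127.98298054    0.        ]
 [ 630.96154669 -263.26008267    0.        ]]
bar [[ 513.68154874 -212.18169972   15.        ]]
tube [[ 371.99819611 -292.30522976   30.        ]]
nut [[ 573.68351114 -393.26001746   16.        ]]
yel [[ 493.6879249  -314.96266286    6.        ]]
red [[ 448.99107303 -405.78448727    6.        ]]
blue [[ 395.41721719 -176.27221438    6.        ]]
tooly [ 0.39293654  0.91956418 -0.00161054] [0.23551737 0.55129196 0.21771919] 0.0188
```

Run:
```python
from h import *
def tri(a,b):
    best=min(np.arange(0,.8,.002),key=lambda z:np.linalg.norm(ray("top",[a],z)-ray("side",[b],z)))
    p,q=ray("top",[a],best)[0],ray("side",[b],best)[0];return np.round((p+q)*500),"gap",np.round(np.linalg.norm(p-q)*1000)
print("cab top right front",tri((348,93),(362,66)), "cab bottom right",tri((330,135),(357,268)))
print("nut on shelf",tri((332,38),(466,100)))
print("torch tip",tri((212,185),(310,98)))
for z in(.2,.3,.4,.5,.6):print(z,"welder edge x",ray("top",[(150,58),(430,55)],z)[:,:2].round(2).tolist(),"shelf edge",ray("top",[(500,45)],z)[0,:2].round(2),"side edge",ray("side",[(430,100),(500,200)],z)[:,:2].round(2).tolist(),"saw",ray("top",[(60,240),(185,235),(100,290)],z)[:,:2].round(2).tolist(),ray("side",[(235,85),(285,90)],z)[:,:2].round(2).tolist())
```

```text
cab top right front (array([ 590., -243.,  374.]), 'gap', np.float64(3.0)) cab bottom right (array([ 621., -261.,   22.]), 'gap', np.float64(8.0))
nut on shelf (array([ 714., -238.,  336.]), 'gap', np.float64(66.0))
torch tip (array([503., -62., 262.]), 'gap', np.float64(14.0))
0.2 welder edge x [[0.71, 0.04], [0.71, -0.41]] shelf edge [ 0.74 -0.53] side edge [[0.79, 0.17], [0.82, -0.29]] saw [[0.43, 0.18], [0.43, -0.02], [0.35, 0.12]] [[0.31, 0.2], [0.44, 0.18]]
0.3 welder edge x [[0.67, 0.02], [0.67, -0.37]] shelf edge [ 0.69 -0.48] side edge [[0.72, -0.14], [0.73, -0.47]] saw [[0.42, 0.14], [0.42, -0.03], [0.35, 0.08]] [[0.38, -0.12], [0.47, -0.14]]
0.4 welder edge x [[0.63, -0.0], [0.63, -0.34]] shelf edge [ 0.65 -0.44] side edge [[0.64, -0.46], [0.65, -0.65]] saw [[0.41, 0.1], [0.42, -0.05], [0.36, 0.05]] [[0.45, -0.45], [0.5, -0.46]]
0.5 welder edge x [[0.59, -0.03], [0.59, -0.31]] shelf edge [ 0.6  -0.39] side edge [[0.57, -0.78], [0.57, -0.83]] saw [[0.41, 0.06], [0.41, -0.06], [0.36, 0.02]] [[0.51, -0.78], [0.53, -0.78]]
0.6 welder edge x [[0.55, -0.05], [0.55, -0.28]] shelf edge [ 0.56 -0.34] side edge [[0.49, -1.1], [0.49, -1.01]] saw [[0.4, 0.02], [0.41, -0.08], [0.36, -0.01]] [[0.58, -1.11], [0.56, -1.1]]
```

Run:
```python
import cv2
a=cv2.imread("pics/side0.png")[0:220,160:460];cv2.imwrite("pics/c2.png",cv2.resize(a,None,fx=2.6,fy=2.6,interpolation=cv2.INTER_CUBIC))
```

```text
(no output)
```

View pics/c2.png

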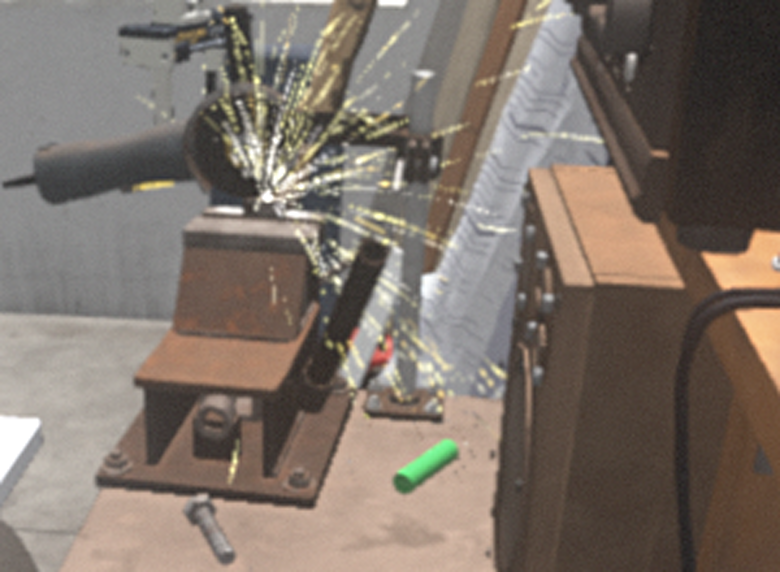

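The crop shows the grinder and sparks over the stand, between the start pose and the parts. I'll lift well clear of it before crossing.

```bash
python3 - <<'E'
from h import *
def tri(a,b):
    best=min(np.arange(0,.8,.002),key=lambda z:np.linalg.norm(ray("top",[a],z)-ray("side",[b],z)))
    p,q=ray("top",[a],best)[0],ray("side",[b],best)[0];return np.round((p+q)*500),"gap",np.round(np.linalg.norm(p-q)*1000)
print("sparks",tri((10,260),(262,76)),"stand plate left",tri((52,330),(205,185)),"plate right",tri((187,235),(295,152)))
print("post", tri((15,170),(322,60)))
E
python3 -m inch '[0,0,41,0,100,0,0,82,0,100,0,0,123,0,100,0,0,164,0,100,0,0,205,0,100,0,0,246,0,100,0,0,287,0,100,0,0,310,0,100,0,0,310,0,100]' 20
```

```text
sparks (array([384., 255., 212.]), 'gap', np.float64(23.0)) stand plate left (array([264., 156.,   0.]), 'gap', np.float64(240.0)) plate right (array([458.,  -4., 120.]), 'gap', np.float64(46.0))
post (array([525., 224., 268.]), 'gap', np.float64(3.0))
t: 0.85
tool_pos: [0.2358, 0.5519, 0.5354]
orientation: [0.629, 3.075, 0.014]
force: [-1.2, -0.5, 2.4]
opening: 0.0927
gripper_force: 0.0
```

```bash
python3 -m inch '[18,-35,0,0,100,37,-70,0,0,100,55,-105,0,0,100,74,-140,0,0,100,92,-175,0,0,100,110,-210,0,0,100,129,-245,0,0,100,147,-280,0,0,100,166,-315,0,0,100,184,-352,0,0,100]'
python3 -m inch '[0,-40,0,0,100,0,-80,0,0,100,0,-120,0,0,100,0,-160,0,0,100,0,-200,0,0,100,0,-240,0,0,100,0,-280,0,0,100,0,-320,0,0,100,0,-360,0,5,100,0,-405,0,5,100]'
python3 -m inch '[0,0,0,0,100,0,0,0,0,100]'
python3 -c "
from h import *
s=robot.read_state();R=cv2.Rodrigues(s['orientation'])[0];print(s['q'].round(2),R.round(3));snap('top','pics/t1.png')"
```

```text
t: 1.68
tool_pos: [0.4201, 0.1981, 0.5276]
orientation: [-0.629, -3.077, 0.001]
force: [1.3, 0.4, -0.0]
opening: 0.093
gripper_force: 0.0
t: 2.52
tool_pos: [0.4191, -0.2037, 0.5278]
orientation: [-0.487, -3.103, -0.001]
force: [1.1, 0.5, -0.3]
opening: 0.0929
gripper_force: 0.0
t: 2.68
tool_pos: [0.4193, -0.2039, 0.5266]
orientation: [-0.502, -3.098, -0.002]
force: [0.0, -0.1, -0.7]
opening: 0.0932
gripper_force: 0.0
[-0.56 -0.13  1.18 -0.    2.09 -1.81] [[-0.949  0.316 -0.003]
 [ 0.316  0.949  0.002]
 [ 0.004  0.001 -1.   ]]
```

View pics/t1.png

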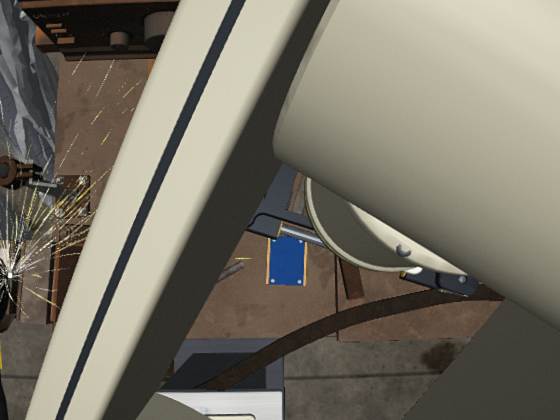

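The arm hides the bar at this height, and the tool is aligned at about 72°. I'll descend in front, then approach the bar.

```bash
python3 -m inch '[0,0,-38,0,100,0,0,-76,0,100,0,0,-114,0,100,0,0,-152,0,100,0,0,-190,0,100,0,0,-228,0,100,0,0,-266,0,100,0,0,-304,0,100,0,0,-342,0,100,0,0,-377,0,100]'
python3 -m inch '[20,0,0,0,100,40,0,0,0,100,60,0,0,0,100,86,0,0,0,100,86,0,-25,0,100,86,0,-50,0,100,86,0,-75,0,100,86,0,-90,0,100,86,0,-90,0,100,86,0,-90,0,100]'
python3 -c "
from h import *
s=robot.read_state();print(s['force'],s['q'].round(2));snap('side','pics/s1.png')"
```

```text
t: 3.57
tool_pos: [0.4197, -0.1997, 0.1497]
orientation: [0.491, 3.103, 0.0]
force: [0.5, 0.2, -0.1]
opening: 0.0928
gripper_force: 0.0
t: 4.4
tool_pos: [0.5054, -0.2, 0.0612]
orientation: [-0.492, -3.101, -0.001]
force: [0.5, 0.1, -0.6]
opening: 0.093
gripper_force: 0.0
[ 0.45795401  0.05192659 -0.58964041] [-0.47  0.11  1.8   0.    1.23 -1.73]
```

View pics/s1.png

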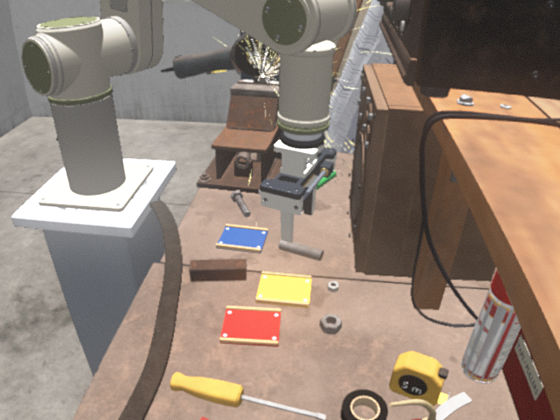

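The side view shows the gripper just above the bar (about (300,250)), with clear room to the cabinet.

```bash
python3 -m inch '[4,-4,-20,0,100,4,-4,-40,0,100,4,-4,-50,0,100,4,-4,-56,0,100,4,-4,-56,0,60,4,-4,-56,0,20,4,-4,-56,0,5,4,-4,-56,0,5,4,-4,-56,0,5,4,-4,-56,0,5]' 30
python3 -m inch '[0,0,0,0,5,0,0,0,0,5,0,0,0,0,5,0,0,0,0,5,0,0,0,0,5]' 30
```

```text
t: 5.28
tool_pos: [0.5102, -0.2061, 0.0063]
orientation: [0.495, 3.101, -0.001]
force: [-0.3, -0.4, 0.4]
opening: 0.0574
gripper_force: 0.0
t: 5.7
tool_pos: [0.5098, -0.2058, 0.0056]
orientation: [0.495, 3.102, 0.0]
force: [0.1, 1.0, 0.2]
opening: 0.024
gripper_force: 0.2
```

```bash
python3 -m inch '[0,0,0,0,0,0,0,0,0,0,0,0,0,0,0]' 35
python3 -m inch '[0,0,20,0,0,0,0,40,0,0,0,0,60,0,0,0,0,80,0,0,0,0,80,0,0]' 35
python3 -c "
from h import *
c=snap('side','pics/s2.png')
cv2.imwrite('pics/s2c.png',cv2.resize(c['image'][150:350,200:380],None,fx=3,fy=3,interpolation=2))
snap('top','pics/t2.png');s=robot.read_state();R=cv2.Rodrigues(s['orientation'])[0];print(np.degrees(np.arctan2(R[1,1],R[0,1])),s['force'],s['opening'],s['gripper_force'])"
```

```text
t: 5.95
tool_pos: [0.5098, -0.2058, 0.0056]
orientation: [0.495, 3.102, 0.0]
force: [0.9, 0.4, 0.1]
opening: 0.0211
gripper_force: 35.0
t: 6.37
tool_pos: [0.5121, -0.2072, 0.0898]
orientation: [0.494, 3.097, -0.003]
force: [1.7, -1.2, -0.4]
opening: 0.0212
gripper_force: 35.0
71.8603907037727 [-0.91958975  0.03326006 -2.90749606] 0.0213534773588071 34.99906361103058
```

View pics/s2c.png

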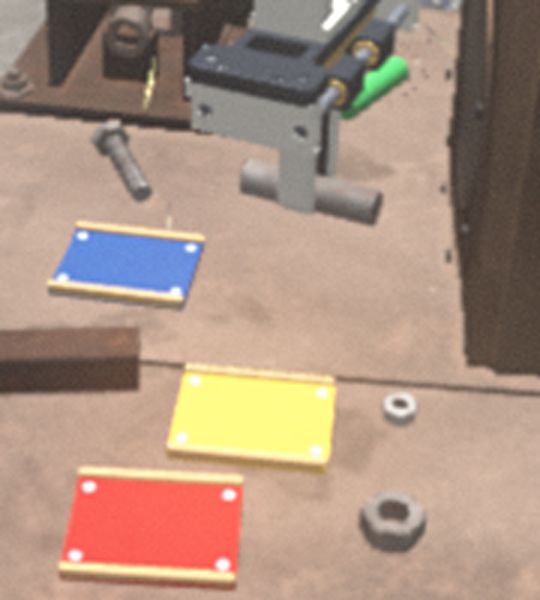

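```bash
python3 - <<'E'
from h import *
P=ray("side",(np.array([(250,178),(373,204)])+.5)/3-.5+[200,150],.096)
print(P*1000,P.mean(0)*1000,np.linalg.norm(P[1]-P[0]))
E
python3 -m inch '[-10,-15,30,7,0,-15,-40,30,14,0,-21,-80,30,21,0,-28,-110,30,21.5,0,-36,-140,30,21.5,0,-44,-170,30,21.5,0,-52,-190,30,21.5,0,-62,-199,30,21.5,0,-62,-199,30,21.5,0,-62,-199,30,21.5,0]'
```

```text
[[ 476.33169464 -199.82133224   96.        ]
 [ 551.80159221 -218.76726184   96.        ]] [ 514.06664343 -209.29429704   96.        ] 0.07781165521544608
t: 7.3
tool_pos: [0.4465, -0.404, 0.1136]
orientation: [0.09, -3.138, -0.004]
force: [-0.2, -0.2, -2.5]
opening: 0.0215
gripper_force: 35.0
```

```bash
python3 -m inch '[0,-1,-30,0,0,0,-1,-60,0,0,0,-1,-80,0,0,0,-1,-92,0,0,0,-1,-98,0,0,0,-1,-98,0,0,0,-1,-98,0,0,0,-1,-98,0,0]'
python3 -c "
from h import *
s=robot.read_state();print(s['tool_pos'],s['force'])"
```

```text
t: 7.97
tool_pos: [0.4489, -0.4068, 0.0195]
orientation: [-0.093, 3.138, -0.003]
force: [0.8, 0.4, -2.4]
opening: 0.0212
gripper_force: 35.0
[ 0.4489184  -0.40676351  0.01954238] [ 0.81313665  0.35558114 -2.37132105]
```

```bash
python3 -m inch '[-2,2,-3,0,0,-2,2,-6,0,0,-2,2,-6,0,0,-2,2,-6,0,0]'; python3 -m inch '[0,0,0,0,0,0,0,0,0,0]'
```

```text
t: 8.3
tool_pos: [0.4457, -0.4039, 0.0118]
orientation: [-0.092, 3.14, -0.0]
force: [0.2, 0.0, -2.6]
opening: 0.0209
gripper_force: 35.0
t: 8.47
tool_pos: [0.4457, -0.404, 0.0117]
orientation: [-0.092, 3.14, -0.0]
force: [0.2, -0.4, -2.9]
opening: 0.021
gripper_force: 35.0
```

```bash
python3 -m inch '[0,0,-1,0,0,0,0,-1,0,0,0,0,-1,0,0]'; python3 -m inch '[0,0,-1,0,0,0,0,-1,0,0,0,0,-1,0,0]'
```

```text
t: 8.72
tool_pos: [0.4458, -0.4041, 0.0116]
orientation: [-0.092, 3.14, -0.0]
force: [-3.5, 3.8, 5.7]
opening: 0.0212
gripper_force: 35.0
t: 8.97
tool_pos: [0.4458, -0.4041, 0.0115]
orientation: [0.092, -3.14, 0.0]
force: [-5.6, 5.4, 13.8]
opening: 0.0211
gripper_force: 35.0
```

Contact. I'll back off 1.5 mm to near zero load and open gradually.

```bash
python3 -m inch '[0,0,1.5,0,0,0,0,1.5,0,0,0,0,1.5,0,23,0,0,1.5,0,25,0,0,1.5,0,30,0,0,1.5,0,40,0,0,1.5,0,50,0,0,1.5,0,55,0,0,1.5,0,55,0,0,1.5,0,55]' 
python3 -m inch '[0,0,0,0,55,0,0,20,0,55,0,0,50,0,55,0,0,80,0,55,-20,10,100,0,100,-40,40,110,0,100,-50,60,110,0,100,-60,90,110,5,100]'
python3 -c "
from h import *
c=snap('side','pics/s3.png')
cv2.imwrite('pics/s3c.png',cv2.resize(c['image'][200:370,170:350],None,fx=3,fy=3,interpolation=2))
s=robot.read_state();print(s['tool_pos'],s['force'])"
```

```text
t: 9.8
tool_pos: [0.4457, -0.4039, 0.0111]
orientation: [0.092, -3.14, -0.0]
force: [-0.1, 0.1, -0.0]
opening: 0.0507
gripper_force: 0.0
t: 10.47
tool_pos: [0.3855, -0.3146, 0.1225]
orientation: [-0.225, 3.132, -0.004]
force: [1.0, 0.7, 0.4]
opening: 0.0733
gripper_force: 0.0
[ 0.38303272 -0.30821113  0.11997009] [ 2.54550738 -0.38261467 -1.46115401]
```

View pics/s3c.png

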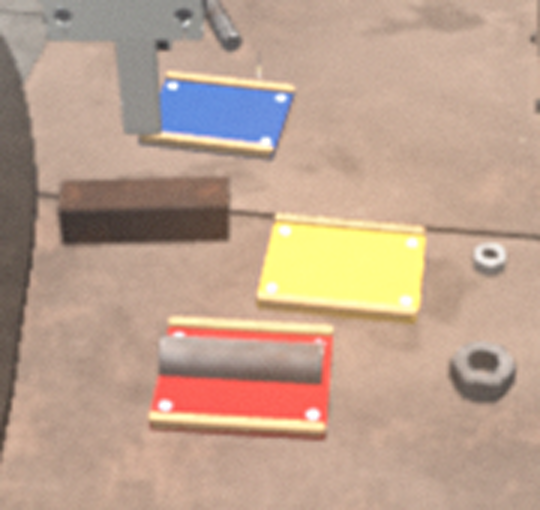

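The bar lies along the red tray, between the rails and centred in its length (crop (241,360)). Next is the tube.

```bash
python3 -m inch '[-15,23,0,2,100,-15,23,-30,2,100,-15,23,-60,2,100,-15,23,-60,2,100,-15,23,-60,2,100]'
python3 -c "
from h import *
s=robot.read_state();R=cv2.Rodrigues(s['orientation'])[0];print(s['tool_pos'],np.degrees(np.arctan2(R[1,1],R[0,1])),s['opening'])"
```

```text
t: 10.93
tool_pos: [0.3695, -0.2897, 0.06]
orientation: [0.283, -3.126, -0.005]
force: [0.0, -0.4, 0.9]
opening: 0.0932
gripper_force: 0.0
[ 0.36950279 -0.28970159  0.0599804 ] 100.35904481516941 0.09323652067154421
```

```bash
python3 -m inch '[1,-2,-20,0,100,1,-2,-40,0,100,1,-2,-53,0,100,1,-2,-53,0,60,1,-2,-53,0,20,1,-2,-53,0,20,1,-2,-53,0,20,1,-2,-53,0,20,1,-2,-53,0,20,1,-2,-53,0,20]' 35
python3 -m inch '[0,0,0,0,20,0,0,0,0,20,0,0,0,0,20,0,0,0,0,20]'
python3 -m inch '[0,0,20,0,15,0,0,40,0,15,0,0,60,0,15,0,0,60,0,15]'
python3 -c "
from h import *
c=snap('side','pics/s4.png')
cv2.imwrite('pics/s4c.png',cv2.resize(c['image'][170:350,170:350],None,fx=3,fy=3,interpolation=2))
s=robot.read_state();R=cv2.Rodrigues(s['orientation'])[0];print(s['tool_pos'],np.degrees(np.arctan2(R[1,1],R[0,1])))"
```

```text
t: 11.77
tool_pos: [0.3721, -0.2932, 0.0087]
orientation: [-0.284, 3.128, -0.001]
force: [0.7, 0.3, -0.2]
opening: 0.0509
gripper_force: 0.0
t: 12.1
tool_pos: [0.3716, -0.2926, 0.0081]
orientation: [0.284, -3.129, -0.001]
force: [-0.6, 1.7, 2.5]
opening: 0.03
gripper_force: 35.0
t: 12.43
tool_pos: [0.3737, -0.2949, 0.0719]
orientation: [-0.283, 3.125, -0.007]
force: [0.1, -0.4, -0.9]
opening: 0.0298
gripper_force: 35.0
[ 0.37303831 -0.29426796  0.06995914] 100.36034571806533
```

View pics/s4c.png

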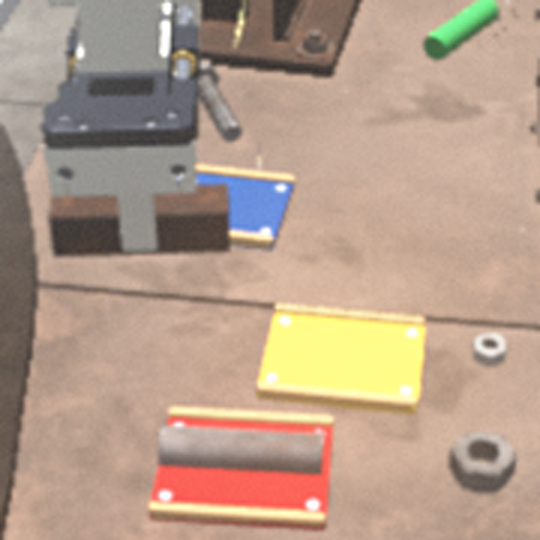

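Tube held level and centred, now at crop (140,225). Taking it to the blue tray.

```bash
python3 -m inch '[4,25,10,-7,15,9,55,10,-14,15,14,85,10,-14,15,18,110,10,-14,15,20,120,0,-14,15,20,120,-20,-14,15,20,120,-40,-14,15,20,120,-40,-14,15,20,120,-40,-14,15,20,120,-40,-14,15]'
python3 -c "
from h import *
s=robot.read_state();R=cv2.Rodrigues(s['orientation'])[0];print(s['tool_pos'],s['force'],np.degrees(np.arctan2(R[1,1],R[0,1])))"
```

```text
t: 13.32
tool_pos: [0.3915, -0.1732, 0.028]
orientation: [-0.1, -3.139, -0.0]
force: [0.7, -0.0, -1.3]
opening: 0.0295
gripper_force: 35.0
[ 0.39148265 -0.17316369  0.02799213] [ 0.65381356 -0.03295688 -1.31842052] 86.34402081528931
```

```bash
python3 -m inch '[1,-1,-8,0,15,1,-1,-12,0,15,1,-1,-12,0,15,1,-1,-12,0,15]';python3 -m inch '[0,0,-1,0,15,0,0,-2,0,15,0,0,-2,0,15]'
```

```text
t: 13.65
tool_pos: [0.3926, -0.174, 0.0161]
orientation: [-0.1, -3.14, -0.0]
force: [0.7, 0.1, -1.8]
opening: 0.0299
gripper_force: 35.0
t: 13.9
tool_pos: [0.3928, -0.1739, 0.0142]
orientation: [0.1, 3.14, -0.0]
force: [-0.1, 0.1, -1.6]
opening: 0.0297
gripper_force: 35.0
```

```bash
python3 -m inch '[0,0,-1,0,15,0,0,-1,0,15]';python3 -m inch '[0,0,0.3,0,15,0,0,0.3,0,34,0,0,0.3,0,38,0,0,0.3,0,45,0,0,0.3,0,58,0,0,0.3,0,58,0,0,0.3,0,58,0,0,25,0,58,0,0,60,0,58,0,0,90,0,58]'
```

```text
t: 14.07
tool_pos: [0.3929, -0.174, 0.0141]
orientation: [-0.099, -3.14, 0.0]
force: [-4.5, 2.3, 9.8]
opening: 0.0298
gripper_force: 35.0
t: 14.9
tool_pos: [0.392, -0.1735, 0.1039]
orientation: [-0.1, -3.138, -0.001]
force: [1.3, -1.3, 0.5]
opening: 0.0537
gripper_force: 0.0
```

Run:
```python
from h import *
def tri(a,b):
    best=min(np.arange(0,.8,.002),key=lambda z:np.linalg.norm(ray("top",[a],z)-ray("side",[b],z)))
    p,q=ray("top",[a],best)[0],ray("side",[b],best)[0];return np.round((p+q)*500),"gap",np.round(np.linalg.norm(p-q)*1000)
for b in[(418,82),(427,92),(432,96)]:print("welder corner",tri((433,56),b))
print("wrist top joint in s1: z at x=.50", [ (z,ray('side',[(300,20),(350,20),(330,125)],z)[:,:2].round(2).tolist()) for z in(.25,.3,.35,.4,.45)])
a=cv2.imread("pics/top0.png")[0:180,300:560];b=cv2.imread("pics/side0.png")[0:180,300:560]
cv2.imwrite("pics/c5.png",cv2.resize(np.hstack([a,b]),None,fx=1.5,fy=2))
```

```text
welder corner (array([ 643., -351.,  386.]), 'gap', np.float64(13.0))
welder corner (array([ 651., -355.,  376.]), 'gap', np.float64(21.0))
welder corner (array([ 655., -357.,  372.]), 'gap', np.float64(26.0))
wrist top joint in s1: z at x=.50 [(0.25, [[0.42, 0.94], [0.62, 0.99], [0.55, -0.16]]), (0.3, [[0.44, 0.62], [0.6, 0.66], [0.55, -0.29]]), (0.35, [[0.46, 0.3], [0.59, 0.33], [0.55, -0.42]]), (0.4, [[0.48, -0.02], [0.58, 0.0], [0.54, -0.55]]), (0.45, [[0.5, -0.34], [0.56, -0.33], [0.54, -0.68]])]
```

View pics/c5.png

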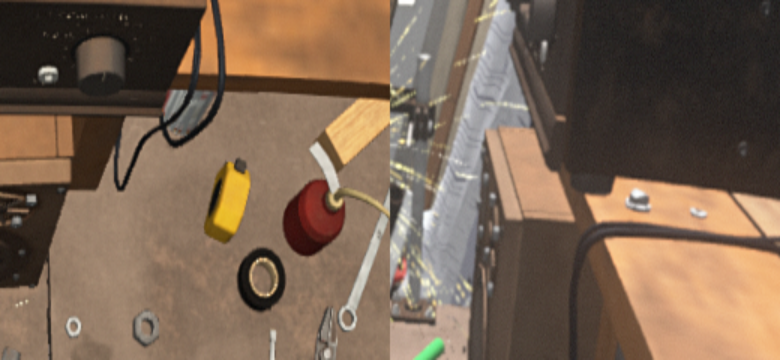

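Welder corner comes out at about (645,-352,380) mm, so I'll approach the nut low and from the front, gripping a few mm towards the robot.

```bash
python3 -m inch '[0,-25,0,0,65,10,-60,0,0,65,25,-95,0,0,65,45,-130,0,2,65,65,-165,0,4,65,85,-195,0,5,65,100,-217,-20,5,65,108,-217,-40,5,65,108,-217,-40,5,65,108,-217,-40,5,65]'
python3 -c "
from h import *
c=snap('side','pics/s6.png')
s=robot.read_state();R=cv2.Rodrigues(s['orientation'])[0];print(s['tool_pos'],s['force'],np.degrees(np.arctan2(R[1,1],R[0,1])))"
```

```text
t: 15.73
tool_pos: [0.4995, -0.3898, 0.0609]
orientation: [0.037, -3.138, -0.005]
force: [-1.2, 0.8, 0.3]
opening: 0.0606
gripper_force: 0.0
[ 0.50011446 -0.39021936  0.06262446] [0.16754115 0.37205612 0.12151621] 91.38324747485107
```

View pics/s6.png

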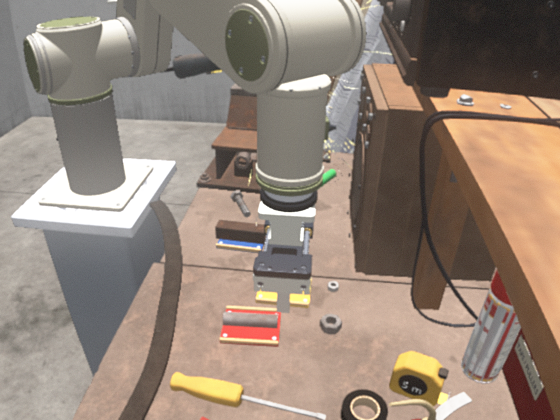

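The side view shows the gripper above the front of the nut ((331,322)), with the tube in the blue tray at (240,233) and the bar in the red one. Going forward slowly at low height.

```bash
python3 -m inch '[10,0,-10,0,65,20,0,-20,0,65,30,0,-30,0,65,40,0,-34,0,65,40,0,-34,0,65]'
python3 -m inch '[6,0,0,0,65,12,0,0,0,65,18,0,0,0,65,24,0,0,0,65,24,0,0,0,65]'
python3 -c "
from h import *
c=snap('side','pics/s7.png');cv2.imwrite('pics/s7c.png',cv2.resize(c['image'][0:370,220:480],None,fx=1.6,fy=1.6))
s=robot.read_state();print(s['tool_pos'],s['force'],s['joint_torque'].round(1))"
```

```text
t: 16.2
tool_pos: [0.5419, -0.3902, 0.0297]
orientation: [-0.039, 3.141, -0.0]
force: [0.4, -0.7, 1.6]
opening: 0.0606
gripper_force: 0.0
t: 16.62
tool_pos: [0.5661, -0.391, 0.0299]
orientation: [-0.038, 3.14, -0.001]
force: [0.1, 0.3, -0.1]
opening: 0.0603
gripper_force: 0.0
[ 0.56548701 -0.39102474  0.02955159] [-0.50179814  0.96934133 -0.39213939] [  0.3 -70.6 -45.6   0.    0.    0.1]
```

View pics/s7c.png

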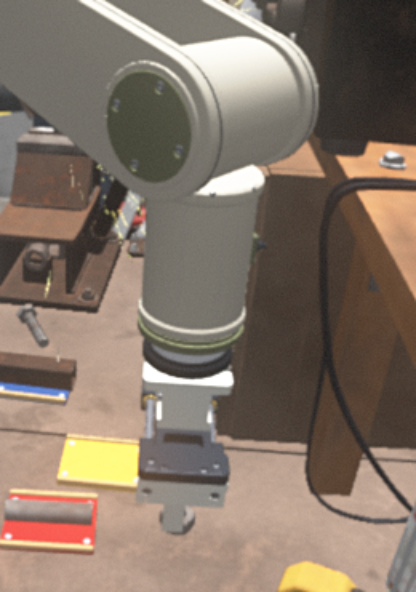

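No contact shows: the finger is over the nut and joint torques are normal. Descend and grip.

```bash
python3 -m inch '[0,1,-12,0,65,0,1,-24,0,65,0,1,-24,0,65,0,1,-24,0,40,0,1,-24,0,25,0,1,-24,0,20,0,1,-24,0,20,0,1,-24,0,20,0,1,-24,0,20,0,1,-24,0,20]' 25
python3 -m inch '[0,0,0,0,20,0,0,0,0,20,0,0,0,0,20]'
python3 -m inch '[0,0,10,0,20,-4,0,25,0,20,-20,0,30,0,20,-45,0,35,0,20,-70,0,35,0,20,-70,0,35,0,20]'
python3 -c "
from h import *
c=snap('side','pics/s8.png');cv2.imwrite('pics/s8c.png',cv2.resize(c['image'][200:370,180:360],None,fx=3,fy=3))
s=robot.read_state();R=cv2.Rodrigues(s['orientation'])[0];print(s['tool_pos'],s['force'],np.degrees(np.arctan2(R[1,1],R[0,1])))"
```

```text
t: 17.5
tool_pos: [0.565, -0.3901, 0.0057]
orientation: [-0.037, 3.141, -0.001]
force: [-0.0, 0.8, 2.3]
opening: 0.0302
gripper_force: 25.0
t: 17.75
tool_pos: [0.565, -0.3901, 0.0057]
orientation: [-0.037, 3.141, -0.001]
force: [-0.0, 0.6, 5.1]
opening: 0.0299
gripper_force: 25.0
t: 18.25
tool_pos: [0.4908, -0.3896, 0.0397]
orientation: [0.035, -3.138, -0.002]
force: [-0.4, 0.7, -0.3]
opening: 0.0302
gripper_force: 25.0
[ 0.49257845 -0.38969335  0.03998789] [ 0.31970716 -0.38584782 -0.60697769] 91.27152202306293
```

View pics/s8c.png

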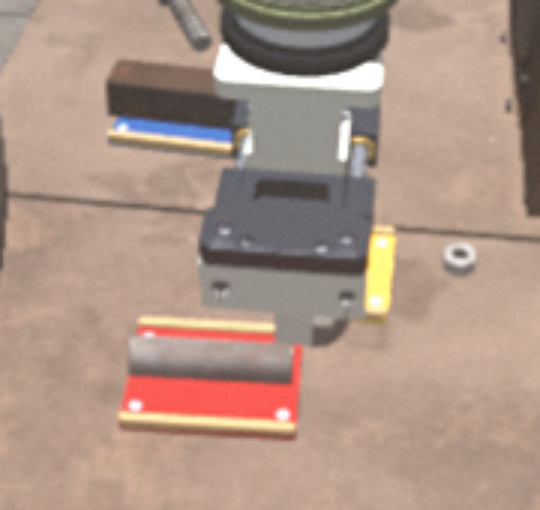

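Nut is held (crop (325,325), sitting forward in the fingers). On to the yellow tray.

```bash
python3 -m inch '[-2,20,10,-2,20,-4,45,10,-2,20,-6,70,10,-2,20,-7,76,0,-2,20,-7,76,-15,-2,20,-7,76,-20,-2,20,-7,76,-20,-2,20,-7,76,-20,-2,20]'
python3 -m inch '[0,0,0,0,20,0,0,0,0,20]'
```

```text
t: 18.97
tool_pos: [0.4877, -0.3141, 0.0198]
orientation: [-0.018, -3.141, -0.001]
force: [1.3, -0.4, 0.0]
opening: 0.0301
gripper_force: 25.0
t: 19.13
tool_pos: [0.4883, -0.3148, 0.0209]
orientation: [0.018, 3.141, -0.001]
force: [0.8, -0.1, -0.2]
opening: 0.0301
gripper_force: 25.0
```

```bash
python3 -m inch '[-3,1,-4,0,20,-3,1,-8,0,20,-3,1,-8,0,20,-3,1,-8,0,20]'
python3 -m inch '[0,0,-1,0,20,0,0,-1,0,20]'
python3 -m inch '[0,0,-2,0,20,0,0,-2,0,20]'
```

```text
t: 19.47
tool_pos: [0.4845, -0.3128, 0.0119]
orientation: [-0.018, -3.141, -0.0]
force: [0.2, -0.6, 0.2]
opening: 0.0302
gripper_force: 25.0
t: 19.63
tool_pos: [0.4846, -0.3129, 0.0117]
orientation: [-0.017, -3.141, -0.0]
force: [-3.4, 1.9, 6.1]
opening: 0.0301
gripper_force: 25.0
t: 19.8
tool_pos: [0.4848, -0.3129, 0.0113]
orientation: [-0.017, -3.141, -0.0]
force: [-8.6, 6.8, 20.2]
opening: 0.0303
gripper_force: 25.1
```

```bash
python3 -m inch '[0,0,1.8,0,20,0,0,1.8,0,33,0,0,1.8,0,38,0,0,1.8,0,50,0,0,1.8,0,55,0,0,1.8,0,55,0,0,20,0,55,0,0,50,0,55,-10,0,90,0,55,-30,0,130,0,55]'
python3 -m inch '[-20,-20,20,0,55,-40,-50,30,0,55,-60,-90,40,0,55,-80,-130,40,0,55,-100,-170,40,0,55,-120,-210,40,0,55,-130,-240,40,0,55,-140,-270,40,0,55,-150,-300,40,0,55,-150,-300,40,0,55]'
python3 -c "
from h import *
c=snap('side','pics/s9.png');d=snap('top','pics/t9.png')
a=cv2.resize(c['image'][200:370,170:350],None,fx=2.2,fy=2.2);b=cv2.resize(d['image'][140:310,250:440],None,fx=2.2,fy=2.2)
cv2.imwrite('pics/f.png',np.hstack([a,b]))"
```

```text
t: 20.63
tool_pos: [0.4563, -0.3123, 0.1373]
orientation: [-0.016, -3.141, -0.001]
force: [0.1, -0.4, 0.9]
opening: 0.0513
gripper_force: 0.0
t: 21.47
tool_pos: [0.3224, -0.6078, 0.174]
orientation: [-0.086, -3.117, 0.018]
force: [0.2, -0.6, 0.0]
opening: 0.051
gripper_force: 0.0
```

View pics/f.png

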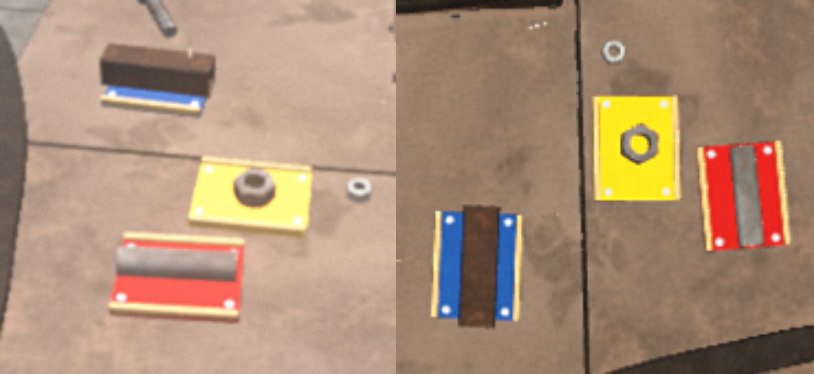

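All three parts lie in their trays. Checking offsets numerically.

Run:
```python
from h import *
def m(pts,z):
    P=ray("top",(np.array(pts,float)-[396,0]+.5)/2.2-.5+[250,140],z);l=P[0]+P[1]-P[2]-P[3]
    print((P.mean(0)*1000).round(1),np.degrees(np.arctan2(l[1],l[0])).round(1))
m([(731,145),(754,144),(763,244),(740,247)],.017)
m([(464,206),(499,207),(495,327),(459,325)],.036)
m([(622,132),(658,132),(658,155),(622,155)],.021)
m([(604,50)]*2+[(624,50)]*2,.009)
print(robot.read_state()["force"])
```

```text
[ 446.6 -406.    17. ] 2.9
[ 390.8 -175.1   36. ] -3.3
[ 491.7 -314.2   21. ] -2.0
[ 574.8 -296.5    9. ] 89.3
[-1.05202764 -0.08088391  0.33859344]
```

```bash
python3 -c "
from plant import job
print(job.close_job())"
```

```text
the job is handed in; nothing more can be done
None
```

The job is handed in at about 21.5 s: the bar is in the red tray, the tube in the blue and the large nut in the yellow, each flat between the rails and within about 2 mm of the middle of its length in the last picture, with the small nut left where it was.

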